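# Lock the jar in the filling jig and hold the funnel over it

## Task

Slide the yellow-plated carrier with the blue jar fully home against the stop of its jig, then swing the latch lever by its black post all the way round so that its nose locks behind the plate. Then take the red funnel out of its can, carry it up and over the gray parts box without bumping or shifting anything else on the bench, and bring it over the jar without ever touching the jig or jar. Finish while still holding the funnel there, upright and still, its spout centred over the jar's mouth about 1 cm above the rim, ready for me to pour screws through; do not lower it in or let go.

Things in the scene. Friction and masses are not known exactly. Their poses are not given: they have to be found in the camera images.
- jig: Filling jig fixed to the bench: plywood base plate 250 x 140 x 12 mm (x, y, z). Origin: centre of its underside, on the bench. Its x axis, turned up to 0.3 rad from the world's, points roughly away from the robot and is the direction in which the carrier slides home; y is to the left, z up. A dark steel stop bar stands at x = +99 mm, up to 34 mm high.
- carrier (a joint): Sliding carrier (gray block, yellow push plate, blue jar fixed on it), metres along the jig's +x: 0 is fully out towards the robot, 0.045 is fully home at the stop. Starts 0 to 0.02. Stiff: about 2.5 N to slide it; stays where it is left.
- push_plate (a point): Middle of the robot-side face of the carrier's upright yellow push plate, 55 mm above the bench. The plate is 20 mm thick (x), 40 mm wide (y), from 14 to 80 mm above the bench; push its face along the jig's +x with closed fingers from the robot's side, or pinch it. 37 mm free between plate and jar. In the jig's frame the face lies at x = -75 mm + joint value, y = 0.
- jar_mouth (a point): Centre of the open mouth of the blue jar, level with the rim's top, 98 mm above the bench. Mouth 38 mm inside, 44 mm outside diameter; jar body 56 mm diameter. In the jig's frame at x = joint carrier, y = 0.
- latch (a joint): Latch angle about its vertical hinge, radians, growing anticlockwise seen from above: 0 open, 1.5 fully locked at its stop. Starts 0 to 0.3. About 1 N at the post turns it; it stays where it is left. At 1.5 the handle arm (with the post) points along the jig's -x, to the robot. If turned before the carrier is home, its nose strikes the push plate.
- latch_hinge (a point): Latch axis, at x = -42, y = +50 mm in the jig's frame, 22 mm above the bench (mid-height of the flat arms, which lie 17 to 27 mm above the bench). A steel nose 55 mm long stands out 90 degrees anticlockwise from the handle arm; when locked it lies 2 mm behind the home push plate.
- latch_post (a point): Point on the black upright post of the latch, 55 mm above the bench. Post 14 mm diameter, 27 to 79 mm above the bench, on the handle arm 80 mm from the hinge axis. Pinch from above and lead it along the arc.
- funnel: Red plastic funnel, 40 to 90 g, loose. Origin: centre of the spout's lower tip; z is its axis, up towards the mouth; x points from the axis to the handle. Spout tip 14 mm diameter, rim 90 mm diameter from 72 to 92 mm above the tip. At first it stands upright in the can, rim resting on the can's edge, tip 8 mm above the bench.
- funnel_handle (a point): Centre of the funnel's upright handle lug: 62 mm out along the funnel's x, 98 mm above the spout tip. The lug is 16 mm radially, 12 mm across (along the funnel's y: pinch it here), 44 mm tall (76 to 120 mm above the tip). It points roughly to the robot at the start.
- can: Open metal can fixed to the bench in which the funnel stands. Origin: centre of its underside. 74 mm outside, 68 mm inside diameter, 80 mm high, with a 3 mm floor.
- parts_box: Gray plastic parts box with compartments, loose, between the funnel's can and the jig; to be passed over, not shifted. Origin: centre of its underside. 240 (x) x 100 (y) x 70 mm high.
- glue_bottle: Yellow glue bottle standing beyond the far end of the parts box, to be left alone. Origin: centre of its underside. 56 mm diameter, 150 mm high.
- hammer: Tack hammer with wooden handle, 260 mm, lying on the far part of the bench, to be left alone.
- nut_driver: Nut driver, orange handle and chrome shank, 190 mm, lying on the far part of the bench, to be left alone.
Things that resemble listed ones, but are neither listed nor needed, are in the scene too. There is more than one size of the can; the job needs the larger.

How it is judged:
By the outcome, as a careful person would: the job done as asked, in the order asked, and still so for the second after the job is handed in, while the arm keeps its last pose, push and grip.
It also fails if it takes over 72 s, if anything falls off the work surface, if the arm or the gripper's body presses on something with over 40 N, if the wrist force passes 120 N, or if a joint passes its speed limit or range.

## Robot

A 6-joint arm with a two-finger parallel gripper is mounted at the origin on the work surface. World frame = base frame: x ahead of the robot, y to its left, z up, the work surface at z = 0. Lengths are in m, angles in rad, forces in N, time in s.
With the tool pointing down it reaches from about 0.3 to 0.875 m from the base axis. Payload 6.4 kg.
Tool frame: the origin (TCP) lies midway between the tips of the shut fingers; the grasp point (between the pads) lies 19 mm behind it; z points along the fingers, y is the line along which they close (so a half turn about z gives the same grasp; the last joint's range is limited). The gripper opens to 85 mm and grips with 20 to 120 N. Pads are 22 mm wide; open, the fingers measure 114 mm over their backs; the gripper's body (76 mm by 85 mm) begins 54 mm behind the grasp point. The pads swing forward as they close: fully open they stand 13 mm farther back than shut.
Start: joints at [-1.539, 0.181, 1.607, -0, 1.354, -0.206], TCP at [0.135, -0.559, 0.231] pointing down, gripper open.
Joint ranges: [-2.99, 2.99], [-0.89, 2.07], [0.3, 2.58], [-1.14, 4.28], [0, 2.63], [-3.12, 3.12]. Speed limits (rad/s): [2.57, 2.57, 3.01, 3.14, 3.14, 3.14].

## Interface

Orientations are given as a unit quaternion [w, x, y, z].
In Python, from bench import sensors, vision, ctrl gives the robot as it stands.
- The arm moves only by the tool carry_out, never from a script. Its argument "deltas" is text: rows parted by semicolons, each of 7 numbers parted by spaces: the shift along the tool's x, y, z in mm, then the turn, a rotation vector about the tool's x, y, z in rad, then the closure, from 0 (fully open) to 1 (shut). In form: tx ty tz ax ay az claw; .... A call has 1 to 12 rows; each row is the pose to reach, as a shift and turn from the pose commanded when the call began, along the tool's axes at that moment; what a row does not reach only later rows make up. A row lasts 1/8 s, in which the tool goes at most 62.5 mm and 10.7 degrees, less where a joint would pass 70% of its speed; a pose out of reach is approached as far as the arm can. A call with a gripper value outside its range is refused whole. The fingers move at their own pace and stop on an object; the grip force is fixed at half the most. Time passes only in rows, so rows that repeat a pose let the fingers close. It gives the time, the measured TCP pose, the force, the opening and the grip force at its end, in the units of the state.
- sensors.get_obs(): the state, without advancing time (a new reading comes with each control period).
- vision.camera(name): name is "scene" or "side" or "wrist"; returns the picture (420x560x3 uint8, blue, green, red); there is no depth.
- vision.camera_model(name): a dict with "K" (3x3 intrinsics, pixels), "k1" (the pictures are not rectified: a ray, as slopes to the right and down, at radius r is drawn at 1 + k1 r^2 times it, then the intrinsics apply), "extrinsics" (4x4, takes a point from world to camera coordinates); the wrist camera has in their place "hand_eye" (4x4, takes a point from camera to tool coordinates, whose origin is the TCP and whose axes are the flange's). Camera axes: x right, y down, z forward; pixel columns grow to the right and rows downward; lengths in m; the calibration is good to about 2 mm. A picture is of the moment at which its call begins: read the wrist's pose just before it. camera_model takes no time and is no camera call.
- ctrl.hand_in(): hands the job in; it is judged then, once.
The state is a dict: "time_s": time; "q": joint angles; "dq": joint speeds; "joint_efforts": joint torques, N m; "eef_pos": TCP position; "eef_rot": TCP orientation; "wrist_force": force on the tool from outside, world axes, zero at the start; "torque": the same for the moment, N m; "opening": opening from 0.0 (shut) to 1.0 (fully open); "grasp_force": force on a finger pad.
Only numpy, scipy, OpenCV 4.12 (cv2) and the standard library are available. Lean on these libraries where they do the work, as an engineer would, in place of code of your own. Each camera call takes 0.05 s, during which the arm holds its last target. There are 200 camera calls.

## Working session

There is one attempt and no reset: what is moved stays moved. The work goes in short steps, Python scripts to look and compute and a tool call to move; the robot and the scene stay as the last step left them, time stands still between calls to the robot, and variables do not carry over. Pictures are saved under pics/ and viewed, at most 10 in all, crops included, and the job is handed in when it is done.

Besides the shell and the picture viewer there is one more tool, called after "Call:" by a JSON object that holds its "op" and its "data", one argument or row to a line. carry_out: Moves the arm, as the interface text tells. Its arguments: {"type":"object","properties":{"deltas":{"type":"string"}},"required":["deltas"]}

```bash
mkdir -p pics; ls
python3 - <<'E'
from bench import sensors, vision, ctrl
import cv2, numpy as np
o=sensors.get_obs(); print(o)
for n in ["scene","side"]:
    cv2.imwrite(f"pics/{n}0.png",cv2.resize(vision.camera(n),(800,600),interpolation=cv2.INTER_CUBIC))
for n in ["scene","side","wrist"]:
    print(n,vision.camera_model(n))
E
```

```text
pics
{'time_s': 0.0, 'q': array([-1.53933857e+00,  1.81562739e-01,  1.60796791e+00, -2.32679283e-05,
        1.35375244e+00, -2.06360672e-01]), 'dq': array([-0.00079289, -0.00039295,  0.00078582,  0.00062043, -0.00112584,
        0.00260644]), 'joint_efforts': array([ 1.11062029e-03, -4.44872189e+01, -3.51335227e+01, -2.11821307e-04,
        9.18759702e-03,  1.71110366e-05]), 'eef_pos': array([ 0.13541941, -0.55829018,  0.2303913 ]), 'eef_rot': array([-8.42978162e-04,  9.92937973e-01,  1.18631647e-01,  6.25057136e-05]), 'wrist_force': array([ 0.48695635, -0.45263699,  0.73268512]), 'torque': array([ 0.02595397, -0.00277133, -0.04315617]), 'grasp_force': 0.0, 'opening': 1.0004602367274986}
scene {'K': array([[435.96886632,   0.        , 277.81815519],
       [  0.        , 435.96886632, 208.62143532],
       [  0.        ,   0.        ,   1.        ]]), 'k1': -0.0013679953403855033, 'extrinsics': array([[ 0.72903362,  0.68438658,  0.01118012, -0.47407964],
       [ 0.43155546, -0.44690775, -0.7836028 , -0.16112077],
       [-0.53129075,  0.57609762, -0.62116154,  1.45007179],
       [
[... 358 characters left out ...]
-0.84203917,  0.1882189 ],
       [ 0.29099491,  0.79051489, -0.53889532,  0.89428923],
       [ 0.        ,  0.        ,  0.        ,  1.        ]])}
wrist {'K': array([[327.87725954,   0.        , 277.77563925],
       [  0.        , 327.87725954, 207.27627591],
       [  0.        ,   0.        ,   1.        ]]), 'k1': 0.0009405565552037328, 'hand_eye': array([[-8.78644397e-04, -9.47420951e-01, -3.19988703e-01,
         8.30160790e-02],
       [ 9.99999427e-01, -1.02838566e-03,  2.98980012e-04,
         9.39737947e-04],
       [-6.12331722e-04, -3.19988257e-01,  9.47421311e-01,
        -1.43081768e-01],
       [ 0.00000000e+00,  0.00000000e+00,  0.00000000e+00,
         1.00000000e+00]])}
```

View pics/scene0.png

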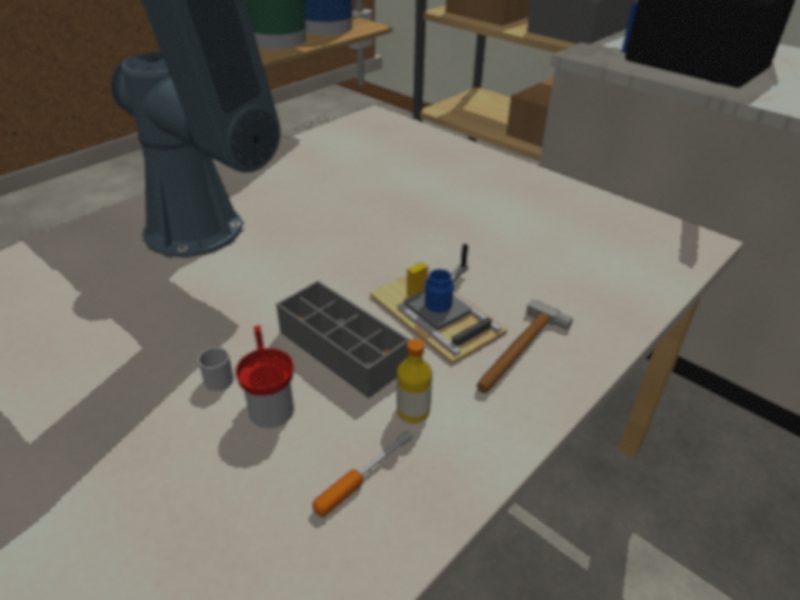

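View pics/side0.png

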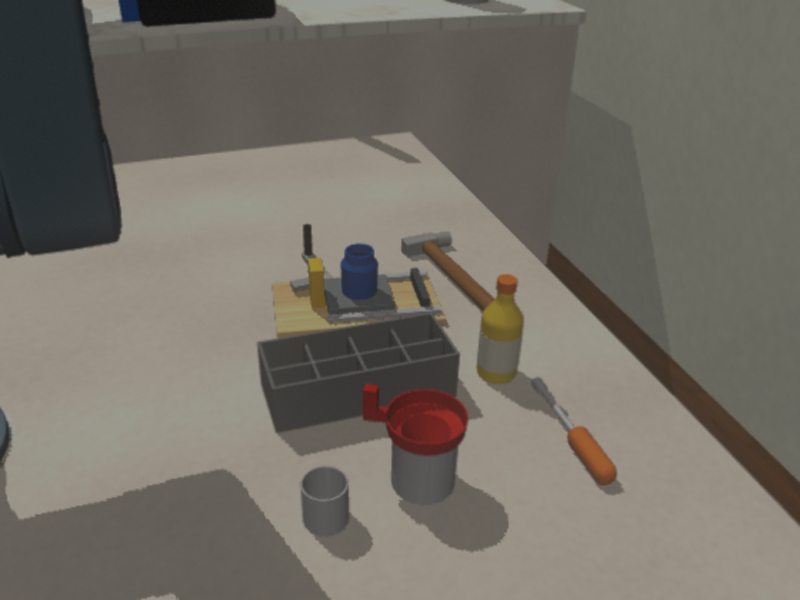

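The scene picture shows the jig with its jar at (438,290), plate at (417,280) and latch post at (464,256). The red funnel stands in the larger can at (268,385), with the decoy small can at (215,370), the gray box at (342,335) and the glue bottle at (414,380). In the side picture the funnel is at (425,420), the handle at (371,403), the small can at (325,500), the post at (308,240), the plate at (317,283) and the jar at (360,272).

Things that could be mistaken are the small can at side (325,500) versus the large can at (425,470), and the yellow bottle at (500,330) versus the yellow plate at (317,283). I choose the large can with the funnel in it, and the plate on the jig. Close crops come next.

Run:
```python
from bench import vision
import cv2, numpy as np
S=vision.camera("side");C=vision.camera("scene")
def crop(im,x,y,w,h,W,H):
    return cv2.resize(im[y:y+h,x:x+w],(W,H),interpolation=cv2.INTER_CUBIC)
# each crop 100x75 -> 400x300 (x4)
a=crop(S,195,150,100,75,400,300); b=crop(C,255,165,100,75,400,300)
c=crop(S,245,265,100,75,400,300); d=crop(C,140,225,100,75,400,300)
cv2.imwrite("pics/crop1.png",np.vstack([np.hstack([a,b]),np.hstack([c,d])]))
```

```text
(no output)
```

View pics/crop1.png

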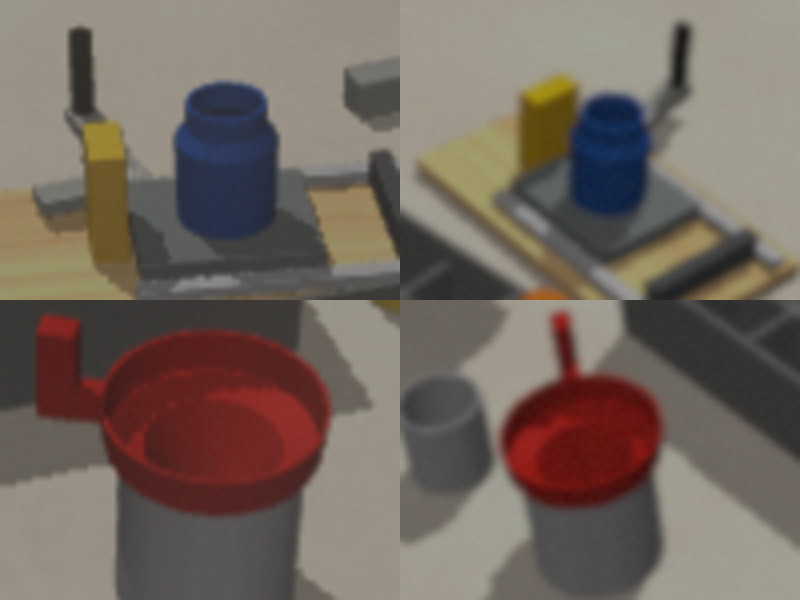

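The crops confirm the choice. The funnel sits in the large can, with its lug top at side crop (58,322), and the latch post, plate and jar are seen clearly in both views. Next I fit the poses.

```bash
cat > h.py <<'E'
import numpy as np, cv2
from scipy.optimize import least_squares
from scipy.spatial.transform import Rotation as R
from bench import vision, sensors
M={n:vision.camera_model(n) for n in ["scene","side","wrist"]}
def ext(n):
    if n!="wrist": return M[n]["extrinsics"]
    o=sensors.get_obs(); T=np.eye(4); T[:3,:3]=R.from_quat(np.roll(o["eef_rot"],-1)).as_matrix(); T[:3,3]=o["eef_pos"]
    return np.linalg.inv(T@M[n]["hand_eye"])
def proj(n,p):
    E=ext(n)
    return cv2.projectPoints(np.array([p],float),cv2.Rodrigues(E[:3,:3])[0],E[:3,3],M[n]["K"],np.array([M[n]["k1"],0,0,0]))[0].ravel()
def onz(n,uv,z):
    E=ext(n); u=cv2.undistortPoints(np.array([[uv]],float),M[n]["K"],np.array([M[n]["k1"],0,0,0])).ravel()
    d=E[:3,:3].T@np.array([u[0],u[1],1]); c=-E[:3,:3].T@E[:3,3]
    return (c+d*(z-c[2])/d[2])[:2]
def tool(p,yaw,name=""):
    """world TCP point+tool yaw (tool down, yaw=direction of tool x) -> delta in current tool frame"""
    o=sensors.get_obs(); C=R.from_quat(np.roll(o["eef_rot"],-1))
    T=R.from_matrix(np.array([[np.cos(yaw),np.sin(yaw),0],[np.sin(yaw),-np.cos(yaw),0],[0,0,-1]]))
    return np.round(C.inv().apply(np.array(p)-o["eef_pos"])*1000,1), np.round((C.inv()*T).as_rotvec(),4)
E
python3 - <<'E'
from h import *
f=lambda o,p:((p[0]+.5)/4-.5+o[0],(p[1]+.5)/4-.5+o[1])
s=lambda p:((p[0]+.5)*.7-.5,(p[1]+.5)*.7-.5)
A,B,Cc,D=(195,150),(255,165),(245,265),(140,225)
obs={"posttop":(.079,f(A,(80,30)),f(B,(283,27))),"postbot":(.027,f(A,(84,112)),f(B,(280,87))),
"jar":(.098,f(A,(226,103)),f(B,(212,110))),"plate":(.080,f(A,(105,142)),f(B,(148,90))),
"rim":(.100,f(Cc,(217,110)),f(D,(182,131))),"lugtop":(.128,f(Cc,(58,22)),f(D,(161,16))),
"jigL":(.012,None,f(B,(18,163))),"jigR":(.012,None,s((506,328))),"jigN":(.012,None,s((453,358))),
"bot":(0.,s((498,372)),s((414,412))),
"boxLB":(.07,s((259,345)),s((318,283))),"boxRB":(.07,s((433,320)),s((408,343))),"boxRF":(.07,s((457,355)),s((372,362))),"boxLF":(.07,s((270,378)),s((278,305)))}
for k,(z,a,b) in obs.items(): print(k,None if a is None else onz("side",a,z).round(4),onz("scene",b,z).round(4))
E
```

```text
posttop [0.5654 0.2944] [0.5663 0.2901]
postbot [0.565  0.2907] [0.569  0.2898]
jar [0.6105 0.1546] [0.6111 0.1555]
plate [0.547  0.1639] [0.5491 0.1621]
rim [ 0.5719 -0.2214] [ 0.5757 -0.2191]
lugtop [ 0.5195 -0.185 ] [ 0.5183 -0.1859]
jigL None [0.4802 0.1029]
jigR None [0.7375 0.2056]
jigN None [0.7169 0.0737]
bot [ 0.7443 -0.0589] [ 0.7439 -0.0593]
boxLB [0.4315 0.0044] [0.4393 0.0053]
boxRB [ 0.6643 -0.0088] [ 6.747e-01 -3.000e-04]
boxRF [ 0.6643 -0.091 ] [ 0.6632 -0.0745]
boxLF [ 0.4313 -0.066 ] [ 0.4373 -0.0882]
```

Run:
```python
from h import *
print(tool([.497,.170,.231],-0.13))
```

```text
(array([ 5.230e+02, -6.228e+02,  5.000e-01]), array([-0.0011, -0.    ,  0.3678]))
```

Call:
{"op": "carry_out", "data": {
  "deltas": "30 -36 0 0 0 0.02 1; 62 -74 0 0 0 0.04 1; 95 -113 0 0 0 0.07 1; 130 -155 0 0 0 0.09 1; 165 -196 0 0 0 0.12 1; 200 -238 0 0 0 0.14 1; 235 -280 0 0 0 0.17 1; 270 -322 0 0 0 0.19 1; 305 -363 0 0 0 0.22 1; 340 -405 0 0 0 0.24 1; 375 -447 0 0 0 0.27 1; 405 -482 0 0 0 0.29 1"
}}

```text
time_s: 1.7
eef_pos: [0.416, 0.007, 0.2314]
eef_rot: [0.0, 1.0, -0.026, 0.0]
wrist_force: [-0.0, 0.2, 0.2]
opening: -0.001
grasp_force: 0.0
```

Run:
```python
from h import *
print(tool([.497,.170,.231],-0.13),sensors.get_obs()["q"])
```

```text
(array([  72.4, -166.9,    0.5]), array([ 0.0001, -0.0007,  0.0781])) [-2.70126890e-01 -1.97013373e-01  1.98173903e+00  1.89109550e-05
  1.35613760e+00  1.35260397e+00]
```

Call:
{"op": "carry_out", "data": {
  "deltas": "18 -42 0 0 0 0.02 1; 36 -84 0 0 0 0.04 1; 54 -126 0 0 0 0.06 1; 72 -166 5 0 0 0.078 1; 72 -167 40 0 0 0.078 1; 72 -167 80 0 0 0.078 1; 72 -167 120 0 0 0.078 1; 72 -167 160 0 0 0.078 1; 72 -167 181 0 0 0.078 1; 72 -167 181 0 0 0.078 1"
}}

```text
time_s: 2.95
eef_pos: [0.4944, 0.1678, 0.0484]
eef_rot: [0.0, 0.998, -0.065, -0.002]
wrist_force: [-0.5, 0.2, -0.4]
opening: 0.003
grasp_force: 0.0
```

Run:
```python
from h import *
print(tool([.548,.163,.05],-0.13))
a=vision.camera("wrist"); b=vision.camera("side")[140:240,180:330]
b=cv2.resize(b,(450,300),interpolation=cv2.INTER_CUBIC); a=cv2.resize(a,(400,300))
cv2.imwrite("pics/p2.png",np.hstack([a[:, :350],b]))
```

```text
(array([53.8, -2.2, -1.8]), array([ 0.001 ,  0.0043, -0.0003]))
```

View pics/p2.png

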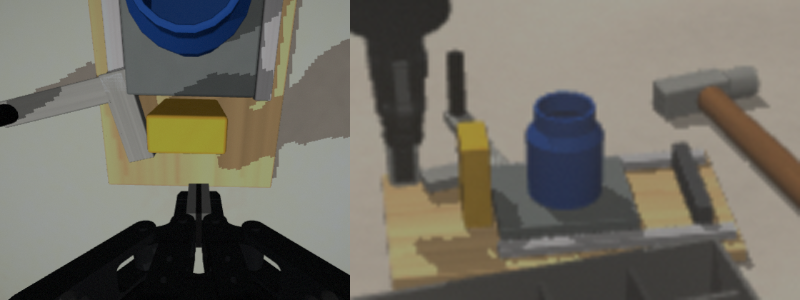

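Run:
```python
from h import *
g=lambda p:((p[0]+.5)*1.4-.5,(p[1]+.5)*1.4-.5)
for k,p,z in [("platetop",(187.5,134),.08),("TL",(148,115),.08),("TR",(227,115),.08),("BL",(148,153),.08),("BR",(225,153),.08),("bl",(107,185),.012),("br",(270,187),.012)]: print(k,onz("wrist",g(p),z).round(4))
```

```text
platetop [0.549 0.166]
TL [0.561  0.1838]
TR [0.556  0.1454]
BL [0.5416 0.1877]
BR [0.5364 0.1482]
bl [0.495  0.2473]
br [0.4745 0.1074]
```

The wrist view shows the plate top centred at (187,134) of the left panel, with the fingers just below it and nearly in line. The side view shows the fingers standing behind the plate. I push now.

Call:
{"op": "carry_out", "data": {
  "deltas": "10 -3 -2 0 0 0 1; 20 -3 -2 0 0 0 1; 28 -3 -2 0 0 0 1; 33 -3 -2 0 0 0 1; 38 -3 -2 0 0 0 1; 43 -3 -2 0 0 0 1; 48 -3 -2 0 0 0 1; 53 -3 -2 0 0 0 1; 58 -3 -2 0 0 0 1; 63 -3 -2 0 0 0 1; 63 -3 -2 0 0 0 1"
}}

```text
time_s: 4.42
eef_pos: [0.5599, 0.1629, 0.0524]
eef_rot: [-0.0, 0.998, -0.065, 0.001]
wrist_force: [-0.2, 0.2, -0.2]
opening: 0.0
grasp_force: 0.2
```

Call:
{"op": "carry_out", "data": {
  "deltas": "3 0 0 0 0 0 1; 5 0 0 0 0 0 1; 7 0 0 0 0 0 1"
}}

```text
time_s: 4.8
eef_pos: [0.5651, 0.1621, 0.0523]
eef_rot: [-0.0, 0.998, -0.065, -0.001]
wrist_force: [-9.7, 0.7, 8.3]
opening: 0.001
grasp_force: 5.1
```

Call:
{"op": "carry_out", "data": {
  "deltas": "2 0 0 0 0 0 1; 4 0 0 0 0 0 1"
}}

```text
time_s: 5.05
eef_pos: [0.5651, 0.1621, 0.0519]
eef_rot: [0.0, 0.998, -0.065, -0.005]
wrist_force: [-24.2, 1.0, 18.5]
opening: -0.0
grasp_force: 12.3
```

Call:
{"op": "carry_out", "data": {
  "deltas": "-4 0 0 0 0 0 1; -20 0 0 0 0 0 1; -40 0 0 0 0 0 1; -50 0 -30 0 0 0 1; -50 0 -70 0 0 0 1; -50 0 -100 0 0 0 1; -50 0 -100 0 0 0 1"
}}

```text
time_s: 5.92
eef_pos: [0.5233, 0.1683, 0.1558]
eef_rot: [-0.001, 0.998, -0.065, 0.004]
wrist_force: [0.8, 0.1, -0.5]
opening: 0.001
grasp_force: 0.0
```

Run:
```python
from h import *
print(tool([.566,.2905,.15],1.66),sensors.get_obs()["q"])
a=vision.camera("wrist"); b=vision.camera("side")[140:240,190:340]; c=vision.camera("scene")[155:255,250:400]
r=lambda i,w,h:cv2.resize(i,(w,h),interpolation=cv2.INTER_CUBIC)
cv2.imwrite("pics/p3.png",np.hstack([r(a,400,300),np.zeros((300,400,3),np.uint8)]) if 0 else np.vstack([np.hstack([r(b,400,267),r(c,400,267)]),np.hstack([r(a,444,333),np.zeros((333,356,3),np.uint8)])]))
```

```text
(array([  26.4, -126.7,    6.2]), array([ 0.0057, -0.0074, -1.7901])) [9.50350426e-02 1.99862296e-01 1.74644705e+00 1.19361704e-04
 1.18711058e+00 1.79592278e+00]
```

View pics/p3.png

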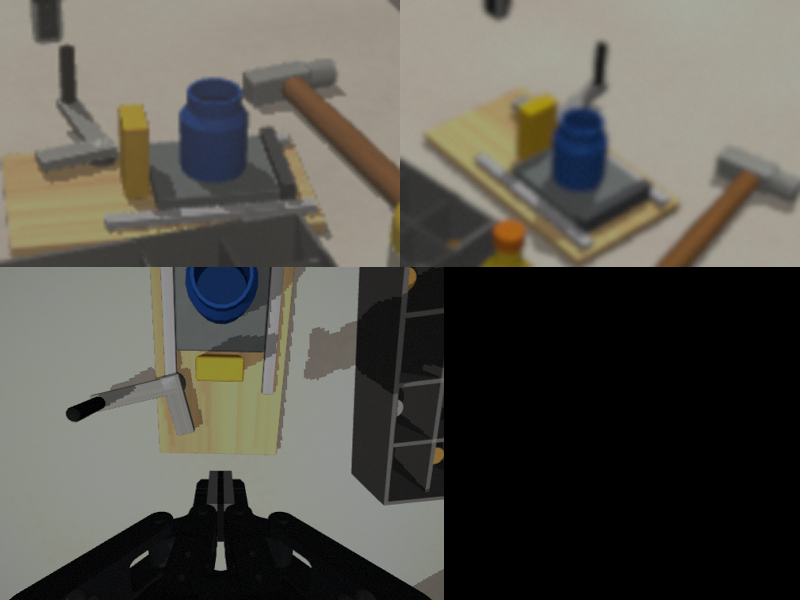

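The side and scene panels show the carrier block against the dark stop bar, so it is home. In the wrist panel the post top is at (72,413), the hinge near (176,385) and the base's near edge runs (160,453)-(277,455).

Run:
```python
from h import *
k=560/444
g=lambda p:((p[0]+.5)*k-.5,(p[1]-267+.5)*k-.5)
for n,p,z in [("post",(73,414),.079),("hinge",(176,385),.027),("plate",(219.5,368),.08),("bl",(160,453),.012),("br",(277,455),.012)]: print(n,onz("wrist",g(p),z).round(4))
f=lambda o,p:((p[0]+.5)*.375-.5+o[0],(p[1]+.5)*.375-.5+o[1])
print("jar",onz("side",f((190,140),(215,93)),.098),onz("scene",f((250,155),(180,118)),.098))
print("post",onz("side",f((190,140),(67,48)),.079),onz("scene",f((250,155),(202,44)),.079))
print("plate",onz("side",f((190,140),(133,115)),.08),onz("scene",f((250,155),(137,103)),.08))
```

```text
post [0.5622 0.2885]
hinge [0.5684 0.2063]
plate [0.584  0.1592]
bl [0.4903 0.2426]
br [0.4696 0.1058]
jar [0.65022598 0.14614627] [0.64823565 0.14983159]
post [0.56518265 0.2915504 ] [0.56586543 0.29101354]
plate [0.58715094 0.16174612] [0.58664405 0.15841005]
```

Call:
{"op": "carry_out", "data": {
  "deltas": "3 -13 0 0 0 -0.17 0; 6 -26 0 0 0 -0.34 0; 9 -40 0 0 0 -0.51 0; 12 -54 0 0 0 -0.68 0; 15 -68 0 0 0 -0.85 0; 18 -82 0 0 0 -1.02 0; 20 -95 0 0 0 -1.19 0; 22 -107 0 0 0 -1.36 0; 24 -118 0 0 0 -1.53 0; 26 -126 0 0 0 -1.68 0; 26 -127 0 0 0 -1.765 0; 26 -127 0 0 0 -1.765 0"
}}

```text
time_s: 7.58
eef_pos: [0.5618, 0.2903, 0.1504]
eef_rot: [-0.001, 0.684, 0.729, -0.001]
wrist_force: [-0.1, 0.1, -1.1]
opening: 0.998
grasp_force: 0.0
```

Run:
```python
from h import *
print(tool([.5655,.2905,.045],1.635),sensors.get_obs()["q"])
for n in [1]:
    p=np.array([.5655,.2905,.079]); print(proj("wrist",p))
```

```text
(array([  0. ,   4. , 105.4]), array([-0.0026,  0.0006, -0.0009])) [ 2.89537773e-01  3.84962446e-01  1.52156937e+00 -6.36322314e-06
  1.23772382e+00  2.26198827e-01]
[282.26325452 219.40826512]
```

Call:
{"op": "carry_out", "data": {
  "deltas": "0 3 25 0 0 0 0; 0 3 55 0 0 0 0; 0 3 85 0 0 0 0; 0 3 105 0 0 0 0; 0 3 105 0 0 0 0.5; 0 3 105 0 0 0 0.85; 0 3 105 0 0 0 1; 0 3 105 0 0 0 1; 0 3 105 0 0 0 1"
}}

```text
time_s: 8.7
eef_pos: [0.5663, 0.291, 0.0485]
eef_rot: [0.0, 0.684, 0.729, 0.001]
wrist_force: [-1.1, -0.6, 4.8]
opening: 0.142
grasp_force: 58.4
```

Call:
{"op": "carry_out", "data": {
  "deltas": "0 -8 0 0 0 -0.1 1; -1.5 -16 0 0 0 -0.2 1; -3.5 -23.5 0 0 0 -0.3 1; -6.5 -31 0 0 0 -0.4 1; -10 -38.5 0 0 0 -0.5 1; -14 -45 0 0 0 -0.6 1; -19 -51.5 0 0 0 -0.7 1; -24.5 -57.5 0 0 0 -0.8 1; -30.5 -62.5 0 0 0 -0.9 1; -37 -67.5 0 0 0 -1.0 1; -44 -71.5 0 0 0 -1.1 1; -51 -74.5 0 0 0 -1.2 1"
}}

```text
time_s: 10.2
eef_pos: [0.4974, 0.2349, 0.0486]
eef_rot: [0.003, 0.151, 0.989, 0.001]
wrist_force: [8.4, 0.1, -3.0]
opening: 0.142
grasp_force: 58.4
```

Run:
```python
from h import *
o=sensors.get_obs();print(o["eef_pos"],2*np.arctan2(o["eef_rot"][2],o["eef_rot"][1]),o["wrist_force"],o["torque"])
H=np.array([.570,.210]); d=o["eef_pos"][:2]-H; print(np.hypot(*d),np.arctan2(d[1],d[0]))
```

```text
[0.49741596 0.23486557 0.04858148] 2.838147852712206 [ 8.41346492  0.06248333 -2.95475887] [-0.06681264 -1.14776847  0.06962837]
0.07672509269369626 2.8115465938748234
```

Call:
{"op": "carry_out", "data": {
  "deltas": "-2 -4 0 0 0 -0.05 1; -3 -8 0 0 0 -0.1 1; -3.5 -12 0 0 0 -0.15 1; -4 -15 0 0 0 -0.19 1"
}}

```text
time_s: 10.7
eef_pos: [0.4954, 0.2243, 0.0487]
eef_rot: [0.002, 0.059, 0.998, 0.005]
wrist_force: [2.8, 29.8, -3.3]
opening: 0.146
grasp_force: 59.1
```

Call:
{"op": "carry_out", "data": {
  "deltas": "0 -2 0 0 0 -0.02 1; 0 -4 0 0 0 -0.04 1; 0 -4 0 0 0 -0.04 1"
}}

```text
time_s: 11.08
eef_pos: [0.496, 0.2239, 0.0489]
eef_rot: [0.004, 0.039, 0.999, 0.008]
wrist_force: [7.1, 40.4, -7.6]
opening: 0.143
grasp_force: 59.0
```

Call:
{"op": "carry_out", "data": {
  "deltas": "0 3 0 0 0 0.02 1; 0 3 0 0 0 0.02 0.5; 0 3 0 0 0 0.02 0; 0 3 0 0 0 0.02 0; 0 3 0 0 0 0.02 0; 0 3 -25 0 0 0.02 0; 0 3 -60 0 0 0.02 0; 0 3 -100 0 0 0.02 0; 0 3 -140 0 0 0.02 0; 0 3 -150 0 0 0.02 0"
}}

```text
time_s: 12.32
eef_pos: [0.4953, 0.2185, 0.2004]
eef_rot: [0.003, 0.049, 0.999, 0.001]
wrist_force: [0.2, -0.4, 0.2]
opening: 0.997
grasp_force: 0.0
```

Run:
```python
from h import *
o=sensors.get_obs(); print(o["eef_pos"],o["q"])
a=vision.camera("wrist"); b=vision.camera("side")[140:240,190:340]; c=vision.camera("scene")[155:255,250:400]
r=lambda i,w,h:cv2.resize(i,(w,h),interpolation=cv2.INTER_CUBIC)
cv2.imwrite("pics/p4.png",np.vstack([np.hstack([r(b,400,267),r(c,400,267)]),np.hstack([r(a,444,333),np.zeros((333,356,3),np.uint8)])]))
print(tool([.4,.0,.26],2.571))
```

```text
[0.49528292 0.21853111 0.20040895] [ 1.96202935e-01  1.32328168e-01  1.72721442e+00 -5.02691982e-05
  1.27668548e+00 -1.27732225e+00]
(array([  71.7, -226.2,  -63.2]), array([-2.000e-04, -4.000e-04,  4.734e-01]))
```

View pics/p4.png

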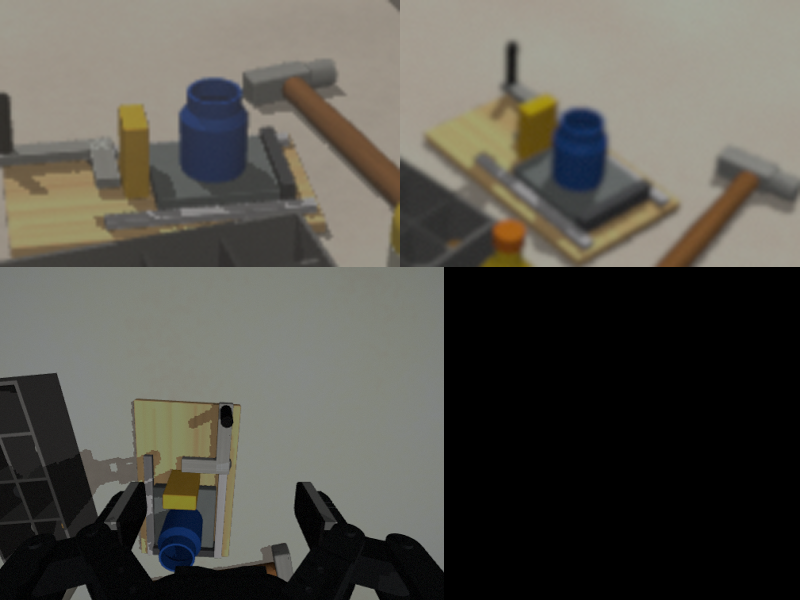

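The latch is locked. In the wrist panel the handle arm runs along the rail, with the post at (226,415), and the nose at (205,465) lies square behind the plate at (182,490). Next is the funnel.

Call:
{"op": "carry_out", "data": {
  "deltas": "-3 -20 -20 0 0 0.03 0; -9 -55 -20 0 0 0.07 0; -15 -95 -20 0 0 0.12 0; -22 -135 -20 0 0 0.16 0; -28 -175 -20 0 0 0.21 0; -35 -215 -20 0 0 0.26 0; -41 -255 -20 0 0 0.31 0; -48 -295 -20 0 0 0.36 0; -54 -335 -20 0 0 0.4 0; -60 -370 -20 0 0 0.44 0; -64 -395 -20 0 0 0.47 0; -64 -400 -20 0 0 0.4734 0"
}}

```text
time_s: 13.98
eef_pos: [0.5175, -0.1868, 0.2149]
eef_rot: [-0.002, 0.282, 0.959, 0.0]
wrist_force: [-0.8, -0.2, -0.5]
opening: 0.997
grasp_force: 0.0
```

Run:
```python
from h import *
o=sensors.get_obs(); print(o["eef_pos"],o["q"],proj("wrist",[.519,-.186,.128]))
cv2.imwrite("pics/p5.png",cv2.resize(vision.camera("wrist"),(800,600),interpolation=cv2.INTER_CUBIC))
```

```text
[ 0.51748459 -0.18676197  0.21494899] [-5.62081342e-01  1.43480627e-01  1.68385953e+00 -1.15264158e-04
  1.31808422e+00 -1.56036812e+00] [280.2342329  213.18254052]
```

View pics/p5.png

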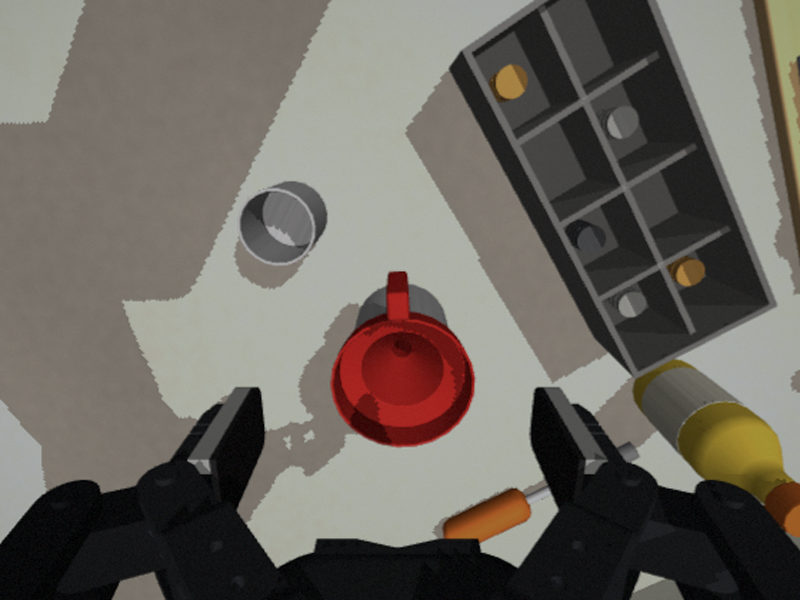

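Run:
```python
from h import *
s=lambda p:((p[0]+.5)*.7-.5,(p[1]+.5)*.7-.5)
L=onz("wrist",s((398,277.5)),.128); C=onz("wrist",s((403,381.5)),.100); d=L-C
print(L,C,np.hypot(*d),np.arctan2(d[1],d[0]))
yaw=np.arctan2(d[1],d[0]); 
for P in (L,):print(tool([*P,.090],yaw))
for a,b,z in [((636,373),(775,303),.07)]: print(onz("wrist",s(a),z),onz("wrist",s(b),z))
```

```text
[ 0.50598608 -0.17878683] [ 0.57093226 -0.21685776] 0.07528215041149519 2.6113880820005937
(array([ 13.4,   0.2, 125.3]), array([-0.0001, -0.0035, -0.0415]))
[ 0.66617783 -0.08734214] [0.66794831 0.00947805]
```

Run:
```python
from h import *
s=lambda p:((p[0]+.5)*.7-.5,(p[1]+.5)*.7-.5)
L=onz("wrist",s((398.5,306)),.128); C=onz("wrist",s((403,381.5)),.100); d=L-C
yaw=np.arctan2(d[1],d[0]);print(L,C,np.hypot(*d),yaw)
P=C+.063*d/np.hypot(*d); print(P,tool([*P,.090],yaw))
```

```text
[ 0.51916353 -0.18695836] [ 0.57093226 -0.21685776] 0.05978273640064262 2.6178387142106585
[ 0.51637755 -0.18534929] (array([  1.1,   0.3, 125.3]), array([-0.0001, -0.0035, -0.048 ]))
```

The wrist picture shows the funnel's rim centred at (403,381) and its lug pointing up the image at (398,306), centred between the open fingers. Now I descend and grip.

Call:
{"op": "carry_out", "data": {
  "deltas": "1 0 30 0 0 -0.03 0; 1 0 60 0 0 -0.03 0; 1 0 90 0 0 -0.03 0; 1 0 115 0 0 -0.03 0; 1 0 125 0 0 -0.03 0; 1 0 125 0 0 -0.03 0.4; 1 0 125 0 0 -0.03 0.7; 1 0 125 0 0 -0.03 0.9; 1 0 125 0 0 -0.03 1; 1 0 125 0 0 -0.03 1; 1 0 125 0 0 -0.03 1"
}}

```text
time_s: 15.4
eef_pos: [0.5181, -0.1855, 0.093]
eef_rot: [0.0, 0.267, 0.964, -0.0]
wrist_force: [-2.2, 1.7, 5.5]
opening: 0.132
grasp_force: 58.4
```

Call:
{"op": "carry_out", "data": {
  "deltas": "0 0 -4 0 0 0 1; 0 0 -10 0 0 0 1; 0 0 -20 0 0 0 1; 0 0 -32 0 0 0 1; 0 0 -46 0 0 0 1; 0 0 -60 0 0 0 1; 0 0 -75 0 0 0 1; 0 0 -90 0 0 0 1; 0 0 -105 0 0 0 1; 0 0 -120 0 0 0 1; 0 0 -132 0 0 0 1; 0 0 -140 0 0 0 1"
}}

```text
time_s: 16.9
eef_pos: [0.5179, -0.1854, 0.2332]
eef_rot: [0.0, 0.267, 0.964, -0.0]
wrist_force: [-0.1, -0.0, -0.5]
opening: 0.132
grasp_force: 58.3
```

Run:
```python
from h import *
o=sensors.get_obs(); print(o["eef_pos"],o["q"],o["wrist_force"],o["opening"])
S=vision.camera("side");C=vision.camera("scene")
r=lambda i,w,h:cv2.resize(i,(w,h),interpolation=cv2.INTER_CUBIC)
cv2.imwrite("pics/p6.png",np.hstack([r(S[170:360,235:368],400,571),r(C[120:310,130:263],400,571)]))
t=np.array([.572,-.219]); print(proj("side",[*t,.15]),proj("scene",[*t,.15]))
```

```text
[ 0.51788761 -0.18538297  0.23317827] [-5.59574061e-01  1.23265246e-01  1.66852115e+00 -2.45266308e-06
  1.34923779e+00 -1.59019163e+00] [-0.11876847 -0.03596728 -0.54211243] 0.13169887828640778
[299.86911389 265.58364806] [181.26650362 239.69340418]
```

View pics/p6.png

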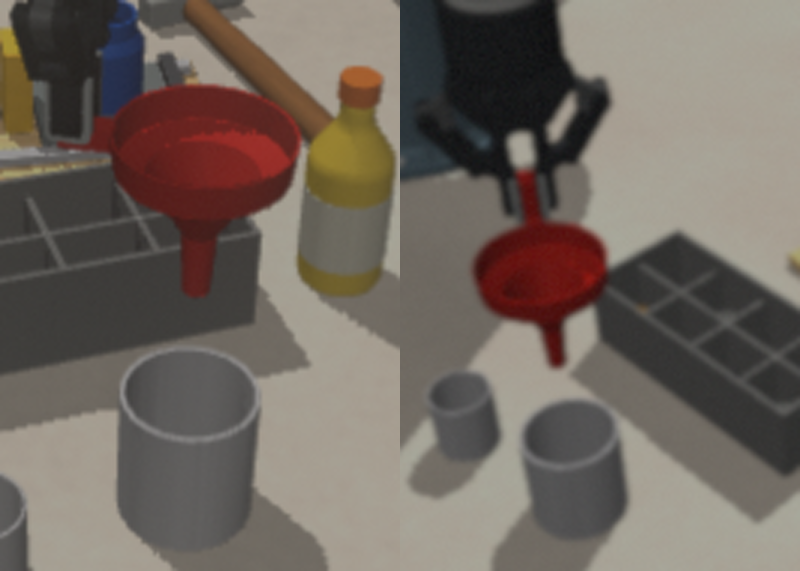

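```bash
cat >> h.py <<'E'
def tri(uv_side,uv_scene,x0=(.57,-.2,.15)):
    r=least_squares(lambda p:np.r_[proj("side",p)-uv_side,proj("scene",p)-uv_scene],x0); return r.x,r.fun
E
python3 - <<'E'
from h import *
k=133/400
a=lambda p:np.array([(p[0]+.5)*k-.5+235,(p[1]+.5)*k-.5+170]); b=lambda p:np.array([(p[0]-400+.5)*k-.5+130,(p[1]+.5)*k-.5+120])
print(tri(a((195,291)),b((558,363)))); print(tri(a((206,139)),b((541,268))))
for z in (.148,.240): print(proj("side",[.572,-.219,z]),proj("scene",[.572,-.219,z]))
print(a((206,139)),b((541,268)))
E
```

```text
(array([ 0.5722533 , -0.2172135 ,  0.14700545]), array([-0.00517173, -0.00960562, -0.00444933,  0.01487793]))
(array([ 0.57354578, -0.21780911,  0.23631913]), array([ 0.2811773 ,  0.56696229,  0.22475916, -0.87566904]))
[299.80640619 266.63909313] [181.38525902 240.38795537]
[302.85795188 214.8760406 ] [175.57267579 206.38756216]
[303.16125 215.88375] [176.54875 208.77625]
```

The lifted funnel hangs upright, clear of the can, with its spout tip at side crop (195,291) and scene crop (558,363). Now I carry it over the box.

Call:
{"op": "carry_out", "data": {
  "deltas": "2 6 0 0 0 0 1; 6 18 0 0 0 0 1; 13 37 0 0 0 0 1; 21 61 0 0 0 0 1; 30 87 0 0 0 0 1; 39 113 0 0 0 0 1; 48 139 0 0 0 0 1; 57 165 0 0 0 0 1; 66 191 0 0 0 0 1; 75 217 0 0 0 0 1; 83 241 0 0 0 0 1; 90 261 0 0 0 0 1"
}}

```text
time_s: 18.5
eef_pos: [0.5745, 0.0872, 0.2321]
eef_rot: [-0.0, 0.266, 0.964, 0.0]
wrist_force: [-0.7, 1.0, 0.5]
opening: 0.128
grasp_force: 58.4
```

Call:
{"op": "carry_out", "data": {
  "deltas": "6 18 0 0 0 0 1; 12 36 0 0 0 0 1; 18 52 0 0 0 0 1; 23 67 0 0 0 0 1; 27 79 0 0 0 0 1; 30 87 0 0 0 0 1; 31.5 92 0 0 0 0 1; 32 93 0 0 0 0 1; 32 93 0 0 0 0 1; 32 93 0 0 0 0 1"
}}

```text
time_s: 19.75
eef_pos: [0.5952, 0.1807, 0.2323]
eef_rot: [0.0, 0.267, 0.964, -0.0]
wrist_force: [-0.5, 0.1, -0.5]
opening: 0.128
grasp_force: 58.4
```

Run:
```python
from h import *
o=sensors.get_obs(); print(o["eef_pos"],o["q"],o["opening"])
S=vision.camera("side");C=vision.camera("scene")
p=o["eef_pos"]+np.array([.0543,-.032,-.086]); print(p,proj("side",p),proj("scene",p))
r=lambda i,w,h:cv2.resize(i,(w,h),interpolation=cv2.INTER_CUBIC)
cv2.imwrite("pics/p7.png",np.hstack([r(S[100:225,210:310],400,500),r(C[115:240,265:365],400,500)]))
```

```text
[0.59518622 0.18066968 0.23230426] [ 1.04230103e-01  2.82977240e-01  1.48158084e+00 -1.11464440e-04
  1.37705962e+00 -9.25900181e-01] 0.1278312216066612
[0.64948622 0.14866968 0.14630426] [269.97487667 153.55829078] [318.56943054 184.07673152]
```

View pics/p7.png

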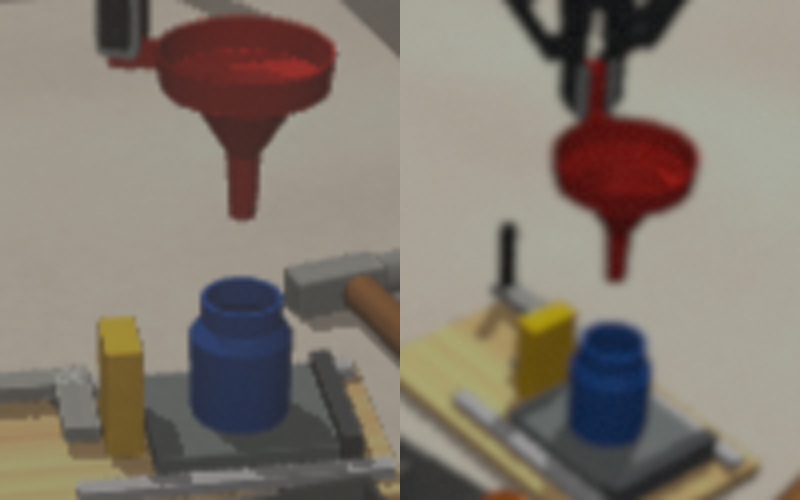

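The picture shows the funnel upright above the jar. The spout tip is at side (241,215) and scene (616,279), and the jar mouth is centred near side (242,298) and scene (612,339). I work out the remaining offset.

Run:
```python
from h import *
a=lambda p:np.array([(p[0]+.5)/4-.5+210,(p[1]+.5)/4-.5+100]); b=lambda p:np.array([(p[0]-400+.5)/4-.5+265,(p[1]+.5)/4-.5+115])
t,e=tri(a((241.5,215)),b((616,278)),(.65,.15,.147)); print("tip",t,e)
j,e=tri(a((242,298)),b((612.5,339)),(.65,.15,.1)); print("jar tri",j,e)
J=[onz("side",a((242,298)),.098),onz("scene",b((612.5,339)),.098)]; print(J)
r=least_squares(lambda p:np.r_[proj("side",[*p,.098])-a((242,298)),proj("scene",[*p,.098])-b((612.5,339))],(.65,.15)); print(r.x,r.fun)
o=sensors.get_obs(); print(tool(o["eef_pos"]+np.r_[r.x-t[:2],.108-t[2]],2.601))
```

```text
tip [0.64963766 0.14875855 0.14648809] [ 0.03206238  0.0753961   0.0184438  -0.09841583]
jar tri [0.65066642 0.14903669 0.09775494] [-0.05565532 -0.12542101 -0.0338839   0.16493542]
[array([0.65045772, 0.14806524]), array([0.65047477, 0.14938525])]
[0.65066943 0.14880861] [-0.01780244 -0.17727861 -0.08216525  0.1283562 ]
(array([-0.9,  0.6, 38.5]), array([-0.    ,  0.0001,  0.    ]))
```

Call:
{"op": "carry_out", "data": {
  "deltas": "-1 0.5 3 0 0 0 1; -1 0.5 8 0 0 0 1; -1 0.5 14 0 0 0 1; -1 0.5 20 0 0 0 1; -1 0.5 26 0 0 0 1; -1 0.5 31 0 0 0 1; -1 0.5 35 0 0 0 1; -1 0.5 38 0 0 0 1; -1 0.5 38 0 0 0 1; -1 0.5 38 0 0 0 1; -1 0.5 38 0 0 0 1"
}}

```text
time_s: 21.22
eef_pos: [0.5965, 0.181, 0.1946]
eef_rot: [0.0, 0.267, 0.964, 0.0]
wrist_force: [0.1, -0.5, 0.7]
opening: 0.13
grasp_force: 58.4
```

Run:
```python
from h import *
o=sensors.get_obs(); print(o["eef_pos"],o["wrist_force"],o["opening"])
S=vision.camera("side");C=vision.camera("scene")
p=o["eef_pos"]+np.array([.0544,-.0319,-.0858]); print(p,proj("side",p),proj("scene",p))
r=lambda i,w,h:cv2.resize(i,(w,h),interpolation=cv2.INTER_CUBIC)
cv2.imwrite("pics/p8.png",np.hstack([r(S[100:225,210:310],400,500),r(C[115:240,265:365],400,500)]))
```

```text
[0.59645968 0.18096123 0.19456452] [ 0.08677388 -0.49850373  0.74299764] 0.1298038525491222
[0.65085968 0.14906123 0.10876452] [270.23941164 169.39105446] [318.071331   196.16163903]
```

View pics/p8.png

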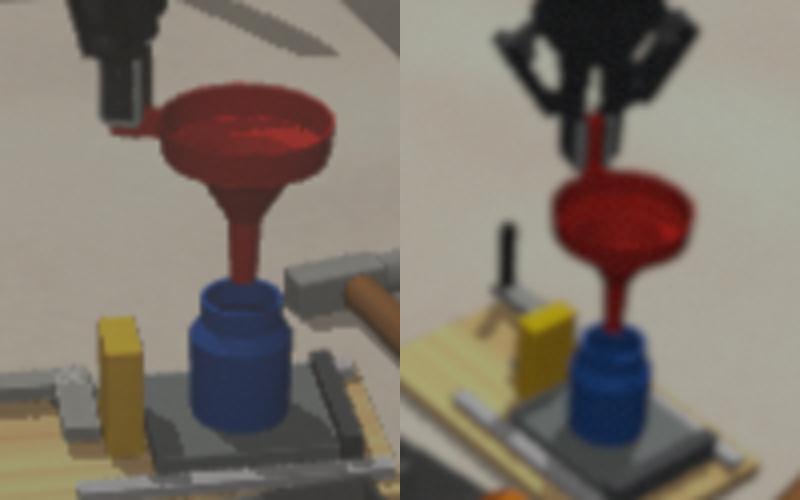

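The funnel is upright with its tip at side (243,281), centred over the jar mouth about 1 cm above the rim. The latch and carrier have not moved, so I hand in.

```bash
python3 -c "
from bench import ctrl
print(ctrl.hand_in())"
```

```text
the job is handed in; nothing more can be done
None
```

The job is handed in at about 21 s: the carrier is home against the stop, the latch is locked behind the plate, and the funnel is held upright and still, its spout centred over the jar's mouth about 1 cm above the rim.

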